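Hang the dip basket in the notch of the wash tank's rim

TASK

Hang the small steel basket inside the empty wash tank by hooking its bent lip over the tank's near rim, with the lip fully down in the notch between the two yellow rails, and let go of it. The notch is only a little wider than the lip and its place is not measured, so find it by feel: the lip can be rested on the rim and slid gently along until it drops home. Never press the basket on the tank with more than 35 N, keep it upright, and leave the other things on the bench and in the tank alone.

Things in the scene. Friction and masses are not known exactly. Their poses are not given: they have to be found in the camera images.
- tank: Fixed empty open steel wash tank, 200 (x) x 270 (y) x 120 mm tall, walls 4 mm, floor 5 mm. Origin: centre of its underside, on the bench; z up, x from its near wall (robot side) to its far wall, y along the near wall. The near wall (middle plane at x = -98 mm) carries a rigid edging strip 8 mm thick, 220 mm long, centred on that plane, from 80 mm above the bench up; it does not give when pushed.
- rim_mid (a point): Middle of the near wall's length, in its middle plane, level with the top of the strip's yellow rails, 130 mm above the bench; axes as tank. Between the two yellow rails, mid-strip, is one notch 56 mm long, 6 mm deep (green bottom). Strip and notch are set differently each time, not shown by any pose: the notch's centre is up to 20 mm along y either side of this point.
- basket: Loose steel dip basket, 0.2 to 0.3 kg, brass parts fixed inside, red handle. Box 40 (x) x 48 (y) x 55 mm; origin: centre of its underside; z up. On its -x side a back plate (outer face x = -20 mm) rises to a lip bent towards -x. Let go on the rails it leans up to 6 degrees, slides along under a light push (friction about 0.6) and drops into the notch by its own weight.
- lip (a point): Underside of the lip's bridge, mid-slot: (-26, 0, 82) mm in the basket's frame, same axes. The bridge is 52 mm wide (y), 4 mm thick (top at 86 mm). A 3 mm tongue hangs 24 mm below it (z 58 to 82 mm, inner face x = -32 mm); the slot between tongue and back plate, which goes over the rim, is 12 mm wide.
- handle (a point): Centre of the top of the red handle, a block 16 (x) x 24 (y) x 36 mm tall standing on the bridge: (-24, 0, 122) mm in the basket's frame; axes as basket.
- pot: Blue open plastic pot, 56 mm across, 60 mm tall, standing near the basket (the two may swap places). Origin under its centre. Leave alone.
- flange: Aluminium turned flange, 44 mm across, 24 mm tall, lying on the tank floor near the tank's far wall. Origin under its centre. Leave alone.
- wrench: Steel wrench lying on the bench to the right. Leave alone.
- driver: Screwdriver lying on the bench left of the tank. Leave alone.
- oil: White plastic bottle with red cap, 48 mm across, 120 mm tall. Origin under its centre. Leave alone.
- tin: Blue tin, 60 mm across, 50 mm tall. Origin under its centre. Leave alone.
- bush: Brass stepped bush, 36 mm across, 40 mm tall. Origin under its centre. Leave alone.
There are look-alikes about, which are no part of the job. What is shaped like the basket but orange or pink is not meant.

How it is judged:
On the way, in this order (a step that is already met when the one before it is completed fails the run):
1. the basket has been lifted over the rim: its lip is above the yellow rails (height (world z) of lip above 0.14 m), for 0.1 s.
2. the basket hangs in the notch (z of lip in the frame of tank between 0.12 and 0.127 m and x of lip in the frame of tank between -0.106 and -0.09 m and y of lip in the frame of tank between -0.028 and 0.028 m and x of basket in the frame of tank above -0.088 m and angle between basket's own z axis and vertical below 0.2 rad and contact force between basket and tank above 0.5 N and linear speed of basket below 0.02 m/s and angular speed of basket below 0.2 rad/s), for 0.2 s.
At the end, for the whole second after the job is handed in: The basket hangs at rest inside the tank with its lip hooked over the near wall and down in the notch: the lip's underside less than 3 mm above the notch bottom, within 8 mm of the wall's middle plane and 28 mm of the wall's middle, the box on the tank's inner side, tilted under 0.2 rad, let go (all of step 2); the robot touches nothing.
It fails at once if the basket presses on the tank with more than 35 N (contact force between basket and tank above 35 N).
It fails at once if the basket is tipped by more than 0.5 rad (angle between basket's own z axis and vertical above 0.5 rad).
It fails at once if another thing is moved by more than 20 mm (distance of any of pot, flange, wrench, driver, oil, tin, bush from where it was at the start of the episode above 0.02 m).
It also fails if it takes over 51 s, if anything falls off the work surface, if the arm or the gripper's body presses on something with over 40 N, if the wrist force passes 120 N, or if a joint passes its speed limit or range.

ROBOT

A 6-joint arm with a two-finger parallel gripper is mounted at the origin on the work surface. World frame = base frame: x ahead of the robot, y to its left, z up, the work surface at z = 0. Lengths are in m, angles in rad, forces in N, time in s.
With the tool pointing down it reaches from about 0.35 to 0.875 m from the base axis. Payload 15.5 kg.
Tool frame: the origin (TCP) lies midway between the tips of the shut fingers; the grasp point (between the pads) lies 19 mm behind it (env.grip_depth is the distance from the TCP to the grasp point, in m); z points along the fingers, y is the direction in which the jaws open and shut (so a half turn about z gives the same grasp; the last joint's range is limited). The gripper opens to 85 mm and grips with 20 to 120 N. Pads are 22 mm wide; open, the fingers measure 114 mm over their backs; the gripper's body (76 mm by 85 mm) begins 54 mm behind the grasp point. The pads swing forward as they close: fully open they stand 13 mm farther back than shut.
Start: joints at [-1.266, 0.494, 1.345, -0, 1.302, -0.096], TCP at [0.244, -0.575, 0.231] pointing down, gripper open.
Joint ranges: [-2.91, 2.91], [-0.82, 2.16], [0.22, 2.67], [-1.22, 4.37], [0.12, 2.79], [-3.08, 3.08]. Speed limits (rad/s): [1.89, 1.89, 2.57, 3.01, 3.01, 3.01].

INTERFACE

Orientations are given as a unit quaternion [w, x, y, z].
In Python, from rig import env gives the robot as it stands.
- The arm moves only by the tool servo_tool, never from a script. Its argument "plan" is one flat list of numbers, 7 for each row, row after row: the shift along the tool's x, y, z in units of 60 mm (1.0 is 60 mm), then the turn, a rotation vector about the tool's x, y, z in units of 5 degrees (1.0 is 5 degrees), then the closure, from -1 (fully open) to 1 (shut), so that 0 is half open. In form: [x, y, z, rx, ry, rz, grip, x, y, z, rx, ry, rz, grip, ...]. A call has 1 to 10 rows; each row is the pose to reach, as a shift and turn from the pose commanded when the call began, along the tool's axes at that moment; what a row does not reach only later rows make up. A row lasts 1/8 s, in which the tool goes at most 62.5 mm and 10.7 degrees, less where a joint would pass 70% of its speed; a pose out of reach is approached as far as the arm can. A call with a gripper value outside its range is refused whole. The fingers move at their own pace and stop on an object; the grip force is fixed at half the most. Time passes only in rows, so rows that repeat a pose let the fingers close. It gives the time, the measured TCP pose, the force and the opening at its end, in the units of the state.
- env.get_obs(): the state, without advancing time (a new reading comes with each control period).
- env.camera(name): name is "scene" or "top"; returns (picture, depth): 384x512x3 uint8, red, green, blue; 384x512 float32, m along the optical axis (not along the pixel's ray), 0 where there is no reading.
- env.camera_info(name): a dict with "fx", "fy", "cx", "cy" (pixels), "extrinsics" (4x4, takes a point from world to camera coordinates). Camera axes: x right, y down, z forward; pixel columns grow to the right and rows downward; lengths in m; the calibration is good to about 2 mm. A picture is of the moment at which its call begins. camera_info takes no time and is no camera call.
- env.job_done(): hands the job in, once; it reports no verdict.
The state is a dict: "time_s": time; "qpos": joint angles; "joint_vel": joint speeds; "effort": joint torques, N m; "tcp_pos": TCP position; "orientation": TCP orientation; "ft_force": force on the tool from outside, world axes, zero at the start; "wrist_torque": the same for the moment, N m; "grip_width": finger opening in m.
Only numpy, scipy, OpenCV 4.12 (cv2) and the standard library are available. Lean on these libraries where they do the work, as an engineer would, in place of code of your own. Each camera call takes 0.05 s, during which the arm holds its last target.

## Working session

There is one attempt and no reset: what is moved stays moved. The work goes in short steps, Python scripts to look and compute and a tool call to move; the robot and the scene stay as the last step left them, time stands still between calls to the robot, and variables do not carry over. Pictures are saved under pics/ and viewed, and the job is handed in when it is done.

Besides the shell and the picture viewer there is one more tool, called after ">>>" as name(argument=value, ...) on one line, values as JSON. servo_tool: Moves the arm, as the interface text tells. Its arguments: {"type":"object","properties":{"plan":{"type":"array","items":{"type":"number"}}},"required":["plan"]}

```bash
ls; mkdir -p pics; python3 - <<'E'
from rig import env
import cv2,numpy as np
for n in("scene","top"):
    p,d=env.camera(n); cv2.imwrite(f"pics/{n}0.png",p[:,:,::-1]); np.save(f"pics/{n}0.npy",d); np.save(f"pics/{n}0c.npy",p)
    i=env.camera_info(n); print(n,i)
print(env.get_obs(),env.grip_depth)
E
```

```text
pics
scene {'fx': 492.4177044348401, 'fy': 492.4177044348401, 'cx': 257.028920051482, 'cy': 192.40413437523057, 'extrinsics': array([[ 0.84778459,  0.52993233,  0.02080888, -0.48055631],
       [ 0.35037078, -0.53020471, -0.7720902 , -0.13471144],
       [-0.39812259,  0.661857  , -0.63517219,  1.70720257],
       [ 0.        ,  0.        ,  0.        ,  1.        ]])}
top {'fx': 480.19034698371394, 'fy': 480.19034698371394, 'cx': 252.41173527324577, 'cy': 189.72929494349157, 'extrinsics': array([[ 0.02559885, -0.99929598,  0.02742706, -0.04585001],
       [-0.98775889, -0.02950733, -0.15317211,  0.57393878],
       [ 0.15387357, -0.02317029, -0.98781884,  1.45095644],
       [ 0.        ,  0.        ,  0.        ,  1.        ]])}
{'time_s': 0.1, 'qpos': array([-1.26549899e+00,  4.94118442e-01,  1.34606842e+00, -8.81606075e-06,
        1.30248451e+00, -9.55045678e-02]), 'joint_vel': array([ 2.39272284e-03, -1.45079902e-03, -2.40351981e-03, -1.06993932e-03,
       -9.00174583e-04,  6.44677069e-05]), 'effort': array([ 5.07102359e-04, -8.83589602e+01, -3.84564507e+01, -8.65709399e-05,
        5.10541286e-03,  4.18165973e-05]), 'tcp_pos': array([ 0.2437494 , -0.5751632 ,  0.23076175]), 'orientation': array([-5.35950154e-04,  9.79986467e-01,  1.99063393e-01, -6.06995101e-05]), 'ft_force': array([ 0.13222403, -0.30666319, -0.85901897]), 'wrist_torque': array([-0.04307065, -0.06151324,  0.0606664 ]), 'grip_width': 0.08523634399621181} 0.0187
```

View pics/scene0.png

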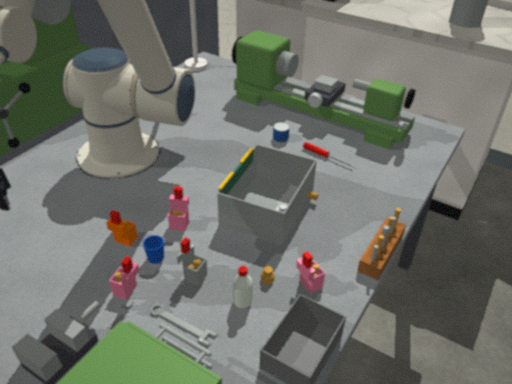

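View pics/top0.png

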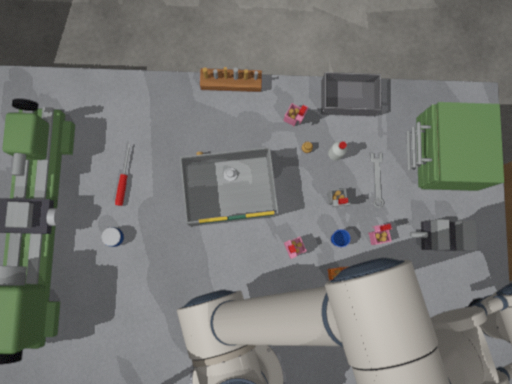

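The scene view shows the steel basket with its red handle at about (190,260), next to the blue pot at (154,249). The tank is at (265,195). In the top view the tank is at (230,187), with rails and green notch along y≈216, and the basket is at (340,198). I'll zoom in and measure.

```bash
cat > h.py <<'E'
import numpy as np,cv2
from rig import env
def pts(n,uv,d):
    i=env.camera_info(n);E=i["extrinsics"];uv=np.atleast_2d(uv).astype(float)
    c=np.c_[(uv[:,0]-i["cx"])/i["fx"]*d,(uv[:,1]-i["cy"])/i["fy"]*d,np.ones(len(uv))*d]
    return (c-E[:3,3])@E[:3,:3]
def onz(n,uv,z):
    E=env.camera_info(n)["extrinsics"];C=-E[:3,:3].T@E[:3,3];r=pts(n,uv,1.0)-C
    return C+r*((z-C[2])/r[:,2])[:,None]
def proj(n,P):
    i=env.camera_info(n);E=i["extrinsics"];c=np.atleast_2d(P)@E[:3,:3].T+E[:3,3]
    return np.c_[c[:,0]/c[:,2]*i["fx"]+i["cx"],c[:,1]/c[:,2]*i["fy"]+i["cy"]]
def crop(n,p,box,f):
    x0,y0,x1,y1=box;c=cv2.resize(p[y0:y1,x0:x1],None,fx=f,fy=f,interpolation=cv2.INTER_CUBIC);return c[:,:,::-1]
E
python3 - <<'E'
from h import *
s=np.load("pics/scene0c.npy");t=np.load("pics/top0c.npy")
cv2.imwrite("pics/a1.png",crop("top",t,(175,140,285,230),7))
cv2.imwrite("pics/a2.png",crop("top",t,(320,180,400,250),8))
cv2.imwrite("pics/a3.png",crop("scene",s,(140,225,220,290),8))
E
```

```text
(no output)
```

View pics/a1.png

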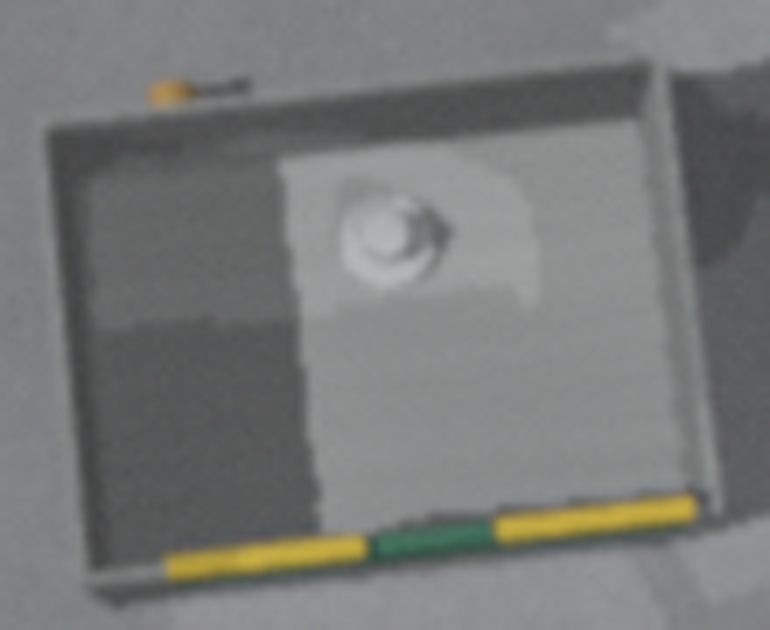

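View pics/a2.png

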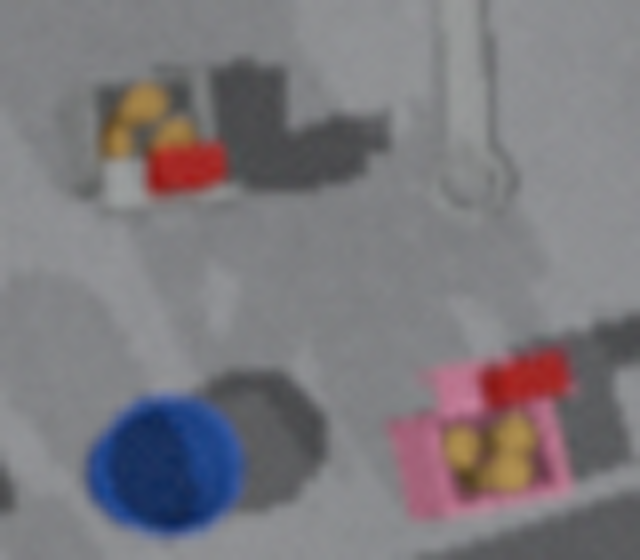

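View pics/a3.png

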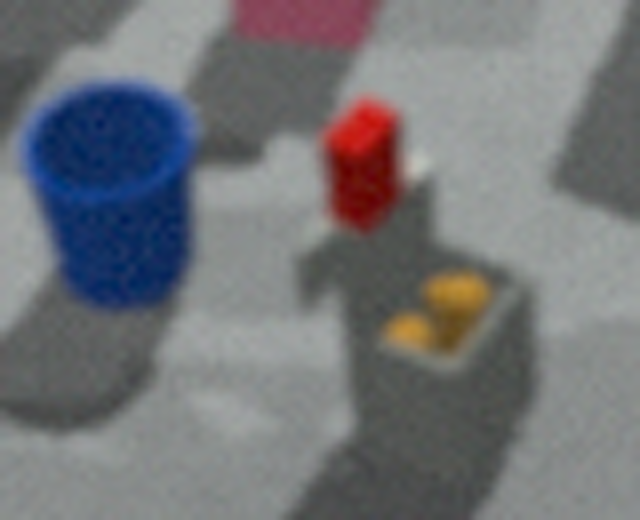

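Notch, rails and basket are clearly visible: the notch (green) is between the rails, and the basket's lip faces −x (image down). I'll compute the poses next.

```bash
python3 - <<'E'
from h import *
np.set_printoptions(precision=4,suppress=True)
D={n:np.load(f"pics/{n}0.npy") for n in("scene","top")};C={n:np.load(f"pics/{n}0c.npy") for n in D}
for n in D:
    E=env.camera_info(n)["extrinsics"];print(n,"cam",-E[:3,:3].T@E[:3,3])
    hsv=cv2.cvtColor(C[n],cv2.COLOR_RGB2HSV)
    b={"scene":(215,140,260,195),"top":(190,205,280,228)}[n]
    def mask(lo,hi,b):
        m=cv2.inRange(hsv,lo,hi);k=np.zeros_like(m);k[b[1]:b[3],b[0]:b[2]]=m[b[1]:b[3],b[0]:b[2]];return k
    y=mask((18,110,60),(35,255,255),b);nc,l,st,ce=cv2.connectedComponentsWithStats(y)
    for k in range(1,nc):
        if st[k,4]<8: continue
        v,u=np.nonzero(l==k)
        P=pts(n,np.c_[u,v],D[n][v,u]); Q=onz(n,np.c_[u,v],0.13)
        r=cv2.minAreaRect(Q[:,:2].astype(np.float32)*1000)
        print("yellow",st[k],"depth z med",np.median(P[:,2]),"meanxy",Q.mean(0),"rect",r, "fit",cv2.fitLine(Q[:,:2].astype(np.float32),cv2.DIST_L2,0,.01,.01).ravel())
    g=mask((60,60,30),(95,255,255),b);v,u=np.nonzero(g);P=pts(n,np.c_[u,v],D[n][v,u]);Q=onz(n,np.c_[u,v],.124);print("green",len(u),Q.mean(0),np.sort(P[:,2])[::max(1,len(u)//8)])
    b={"scene":(175,232,205,260),"top":(333,190,352,208)}[n]
    m=mask((0,150,60),(8,255,255),b)|mask((172,150,60),(180,255,255),b)
    v,u=np.nonzero(m);P=pts(n,np.c_[u,v],D[n][v,u])
    t=P[:,2]>.118;print("red",len(u),"z",np.percentile(P[:,2],[5,25,50,75,95]),"top n",t.sum(),"mean",P[t].mean(0))
    print(" rect top",cv2.minAreaRect(onz(n,np.c_[u,v][t],.122)[:,:2].astype(np.float32)*1000))
E
```

```text
scene cam [ 1.1343 -0.9467  0.9904]
yellow [240 148  13  16  75] depth z med 0.12948522973172932 meanxy [0.4744 0.0812 0.13  ] rect ((474.289794921875, 82.60926055908203), (14.200959205627441, 84.39090728759766), 8.115577697753906) fit [ 0.1606 -0.987   0.4744  0.0812]
yellow [219 172  16  18  94] depth z med 0.1297740877331342 meanxy [ 0.4939 -0.053   0.13  ] rect ((493.908447265625, -52.65292739868164), (14.056509017944336, 86.6590576171875), 8.521403312683105) fit [ 0.1494 -0.9888  0.4939 -0.053 ]
green 302 [ 0.4995 -0.0022  0.124 ] [0.0036 0.0904 0.096  0.1006 0.1061 0.1109 0.1153 0.1193 0.1266]
red 98 z [0.0943 0.1029 0.1157 0.1216 0.1248] top n 43 mean [ 0.5427 -0.3022  0.1223]
 rect top ((542.7573852539062, -301.9420471191406), (14.647041320800781, 23.337186813354492), 1.7153831720352173)
top cam [0.3448 0.0047 1.5225]
yellow [246 211  28   7 107] depth z med 0.12930915118482414 meanxy [ 0.4915 -0.0506  0.13  ] rect ((491.43072509765625, -50.5624885559082), (11.101663589477539, 79.99783325195312), 8.369468688964844) fit [ 0.1488 -0.9889  0.4915 -0.0506]
yellow [199 217  29   6 105] depth z med 0.1284910239507805 meanxy [0.4716 0.0858 0.13  ] rect ((472.0478820800781, 84.40950775146484), (10.93406867980957, 81.73770141601562), 7.978001594543457) fit [ 0.1387 -0.9903  0.4716  0.0858]
green 64 [0.4806 0.0171 0.124 ] [0.087  0.1013 0.1146 0.1213 0.1222 0.1235 0.1251 0.1281]
red 46 z [0.1069 0.1192 0.122  0.1243 0.1279] top n 37 mean [ 0.5403 -0.2978  0.1233]
 rect top ((540.2909545898438, -298.34442138671875), (11.936259269714355, 21.02008628845215), 1.670257806777954)
```

```bash
python3 - <<'E'
from h import *
np.set_printoptions(precision=4,suppress=True)
C={n:np.load(f"pics/{n}0c.npy") for n in("top","scene")}
D=np.load("pics/top0.npy")
f=8
for n,b in(("top",(331,188,352,210)),):
    x0,y0,x1,y1=b;c=cv2.resize(C[n][y0:y1,x0:x1],None,fx=f,fy=f,interpolation=cv2.INTER_CUBIC)
    lab=c.astype(int);red=((lab[:,:,0]-lab[:,:,1])>70)
    v,u=np.nonzero(red);uv=np.c_[(u+.5)/f-.5+x0,(v+.5)/f-.5+y0];Q=onz(n,uv,.122)[:,:2].astype(np.float32)*1000
    print(cv2.minAreaRect(Q),Q.mean(0))
    bright=((c.min(2)>135)|red)
    k,l,st,ce=cv2.connectedComponentsWithStats(bright.astype(np.uint8));print(st)
for n,b in(("scene",(175,232,200,260)),):
    x0,y0,x1,y1=b;c=cv2.resize(C[n][y0:y1,x0:x1],None,fx=f,fy=f,interpolation=cv2.INTER_CUBIC)
    cv2.imwrite("pics/a4.png",cv2.resize(c[:,:,::-1],None,fx=3,fy=3))
# bridge/back plate from depth: top cam points z 0.05..0.09
v,u=np.mgrid[185:212,325:352].reshape(2,-1);P=pts("top",np.c_[u,v],D[v,u])
for lo,hi in((.045,.062),(.078,.092),(.115,.13)):
    s=(P[:,2]>lo)&(P[:,2]<hi);print(lo,s.sum(),P[s].mean(0),cv2.minAreaRect(P[s,:2].astype(np.float32)*1000))
x0,y0,x1,y1=328,186,352,210
c=cv2.resize(C["top"][y0:y1,x0:x1],None,fx=24,fy=24,interpolation=cv2.INTER_CUBIC)
cv2.imwrite("pics/a5.png",c[:,:,::-1])
E
```

```text
((539.162353515625, -296.2748107910156), (16.624540328979492, 28.955657958984375), 6.855297565460205) [ 539.0504 -296.0741]
[[    0     0   168   176 24263]
 [   61    80    76    48  3085]
 [   18    99    40    45  1453]
 [  126   127    11     7    44]
 [    0   150    42    26   723]]
0.045 81 [ 0.5684 -0.2944  0.0532] ((565.30810546875, -295.7691650390625), (39.481849670410156, 49.44109344482422), 7.603666305541992)
0.078 59 [ 0.5361 -0.2961  0.0866] ((538.3261108398438, -299.00750732421875), (17.691879272460938, 53.76005935668945), 5.559445381164551)
0.115 42 [ 0.5406 -0.2985  0.1232] ((541.404541015625, -298.093505859375), (15.521729469299316, 22.65816307067871), 2.812272071838379)
```

View pics/a5.png

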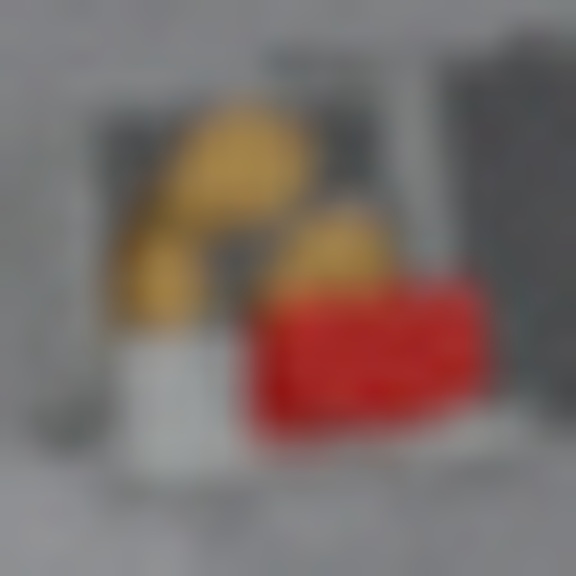

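View pics/a4.png

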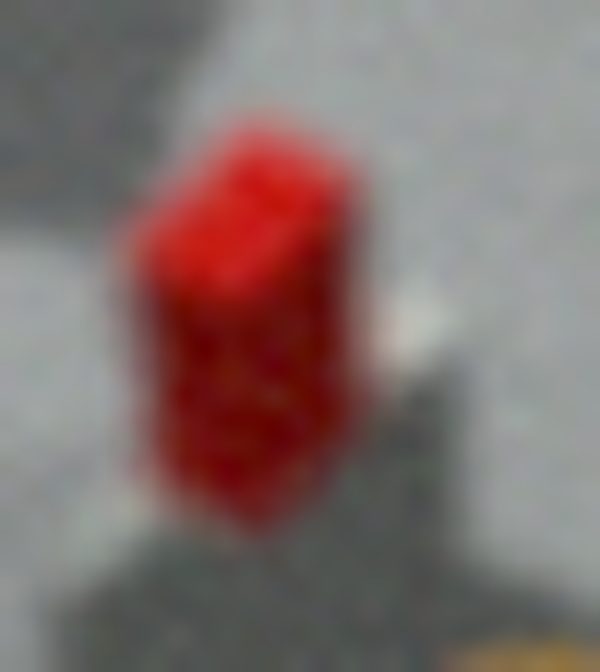

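Basket handle top is at about (0.541, −0.2985), yaw ≈6.8°. The notch is near (0.482, 0.017), tank yaw ≈8.3°. Next I hover over the handle.

>>> servo_tool(plan=[0.7,-0.25,0.1,0.4,0,0,-1,1.6,-0.6,0.2,0,0,0.8,-1,2.5,-0.9,0.3,0,0,1.6,-1,3.4,-1.25,0.4,0,0,2.4,-1,4.3,-1.6,0.5,0,0,3.24,-1,5.2,-1.9,0.6,0,0,3.24,-1,6.0,-2.2,0.7,0,0,3.24,-1,6.36,-2.31,0.8,0,0,3.24,-1,6.36,-2.31,0.8,0,0,3.24,-1,6.36,-2.31,0.8,0,0,3.24,-1])

```text
time_s: 1.35
tcp_pos: [0.5404, -0.2998, 0.1832]
orientation: [0.0, 0.998, 0.059, -0.0]
ft_force: [0.6, -0.4, 0.1]
grip_width: 0.0853
```

>>> servo_tool(plan=[0.01,-0.02,0.5,0,0,0,-1,0.01,-0.02,1.0,0,0,0,-1,0.01,-0.02,1.3,0,0,0,-1,0.01,-0.02,1.47,0,0,0,-1,0.01,-0.02,1.47,0,0,0,-1])

```text
time_s: 1.98
tcp_pos: [0.541, -0.2983, 0.0949]
orientation: [-0.0, 0.998, 0.059, -0.0]
ft_force: [0.8, 0.1, 0.8]
grip_width: 0.0856
```

```bash
python3 - <<'E'
from h import *
for n,b in(("scene",(140,190,240,300)),("top",(290,150,390,250))):
    p,d=env.camera(n);cv2.imwrite(f"pics/b_{n}.png",crop(n,p,b,5))
print(env.get_obs()["tcp_pos"],env.get_obs()["ft_force"])
E
```

```text
[ 0.54169129 -0.29827793  0.09582648] [-0.22133959 -0.06336534  0.85122182]
```

View pics/b_scene.png

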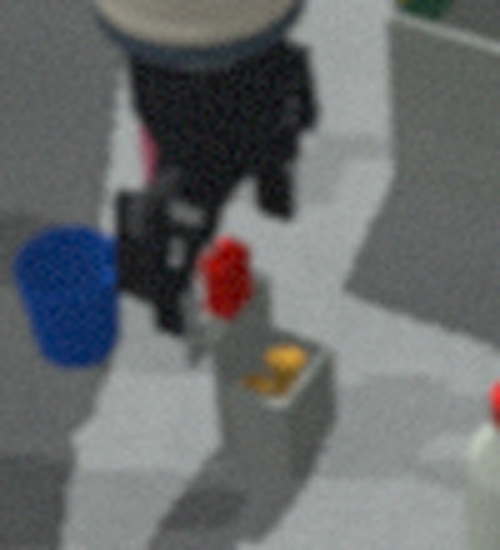

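The red handle (image (228,278)) lies between the open fingers, and the pot is clear. Now I close.

>>> servo_tool(plan=[0,0,0,0,0,0,0,0,0,0,0,0,0,0.5,0,0,0,0,0,0,1,0,0,0,0,0,0,1,0,0,0,0,0,0,1,0,0,0,0,0,0,1,0,0,0,0,0,0,1,0,0,0,0,0,0,1])

```text
time_s: 3.08
tcp_pos: [0.5418, -0.298, 0.0953]
orientation: [0.0, 0.998, 0.059, 0.0]
ft_force: [-0.1, -1.8, 5.6]
grip_width: 0.0226
```

>>> servo_tool(plan=[0,0,-0.1,0,0,0,1,0,0,-0.4,0,0,0,1,0,0,-0.9,0,0,0,1,0,0,-1.5,0,0,0,1,0,0,-2.1,0,0,0,1,0,0,-2.6,0,0,0,1,0,0,-2.75,0,0,0,1,0,0,-2.75,0,0,0,1])

```text
time_s: 4.08
tcp_pos: [0.5415, -0.2976, 0.2602]
orientation: [0.0, 0.998, 0.059, 0.0]
ft_force: [-0.6, -0.0, -3.0]
grip_width: 0.023
```

```bash
python3 - <<'E'
from h import *
p,d=env.camera("scene");cv2.imwrite(f"pics/c_scene.png",crop("scene",p,(130,130,260,290),4))
o=env.get_obs();print(o["tcp_pos"],o["ft_force"],o["wrist_torque"],o["grip_width"])
E
```

```text
[ 0.54122484 -0.29742303  0.25934759] [-0.00900316  0.04450541 -3.42316585] [-0.0078019   0.0248048   0.03770728] 0.023036218578123373
```

View pics/c_scene.png

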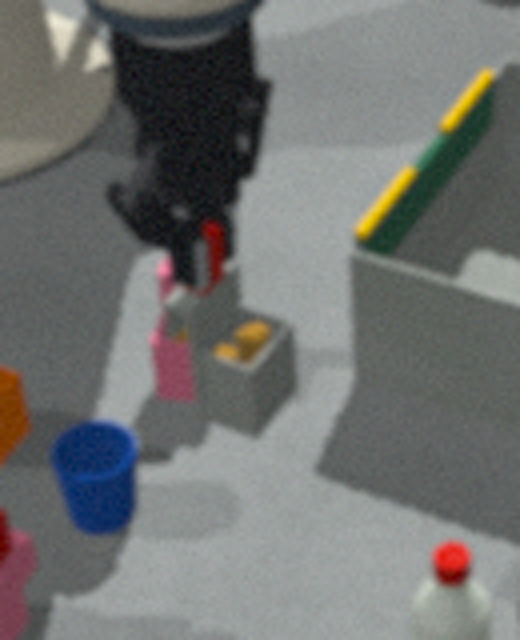

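The basket is held upright at about (250,370) in the crop and is clear of the others. I now carry it over the rim, about 6 mm to the −y side of the estimated notch.

>>> servo_tool(plan=[-0.02,-0.3,0,0,0,0,1,-0.06,-1.0,0,0,0,0,1,-0.11,-1.8,0,0,0,0,1,-0.16,-2.6,0,0,0,-0.1,1,-0.21,-3.4,0,0,0,-0.2,1,-0.26,-4.2,0,0,0,-0.3,1,-0.3,-4.8,0,0,0,-0.3,1,-0.325,-5.15,0,0,0,-0.3,1,-0.325,-5.22,0,0,0,-0.3,1,-0.325,-5.22,0,0,0,-0.3,1])

```text
time_s: 5.38
tcp_pos: [0.4849, 0.0112, 0.2597]
orientation: [-0.0, 0.997, 0.072, -0.0]
ft_force: [-0.4, -0.8, -2.5]
grip_width: 0.0226
```

```bash
python3 - <<'E'
from h import *
p,d=env.camera("scene");cv2.imwrite(f"pics/d_scene.png",crop("scene",p,(190,70,320,210),4));np.save("pics/d.npy",p);np.save("pics/dd.npy",d)
p,d=env.camera("top");cv2.imwrite(f"pics/d_top.png",crop("top",p,(170,130,300,260),4))
o=env.get_obs();print(o["tcp_pos"],o["orientation"],o["ft_force"],o["wrist_torque"],o["grip_width"])
E
```

```text
[0.48530762 0.01050014 0.25984194] [ 3.68736612e-05  9.97420141e-01  7.17846343e-02 -1.66871406e-04] [-0.0907542  -0.07772738 -2.81069292] [-0.01922558 -0.00202972 -0.00946588] 0.02319196733662231
```

View pics/d_scene.png

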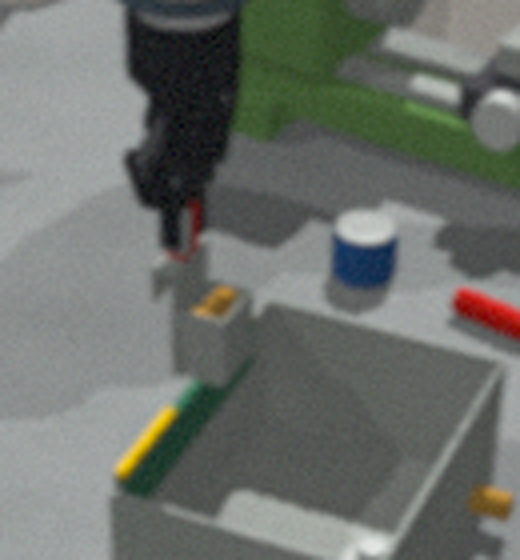

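View pics/d_top.png

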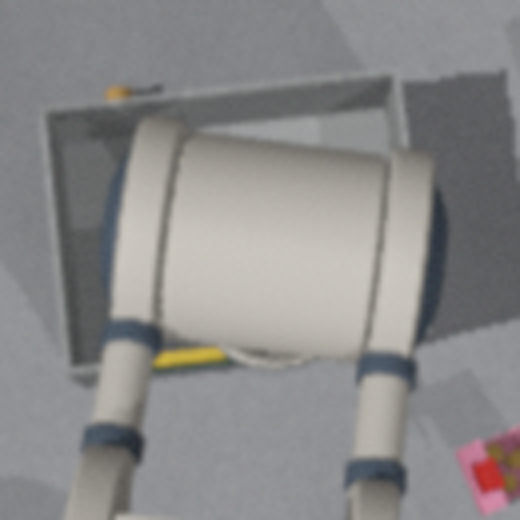

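>>> servo_tool(plan=[0,0,0.2,0,0,0,1,0,0,0.4,0,0,0,1,0,0,0.5,0,0,0,1,0,0,0.5,0,0,0,1])

```text
time_s: 5.98
tcp_pos: [0.485, 0.011, 0.2294]
orientation: [-0.0, 0.997, 0.072, -0.001]
ft_force: [-0.2, -0.2, -2.3]
grip_width: 0.0232
```

```bash
python3 - <<'E'
from h import *
p,d=env.camera("scene");cv2.imwrite(f"pics/e_scene.png",crop("scene",p,(205,120,275,190),8));np.save("pics/e.npy",p);np.save("pics/ed.npy",d)
o=env.get_obs();print(o["tcp_pos"],o["orientation"],o["ft_force"],o["wrist_torque"],o["grip_width"])
E
```

```text
[0.48529317 0.01098897 0.22988851] [-4.21519701e-05  9.97402070e-01  7.20350901e-02 -2.34252073e-04] [ 0.53826681  0.64001257 -2.22144728] [0.04824294 0.06830053 0.00328143] 0.023108406652415283
```

View pics/e_scene.png

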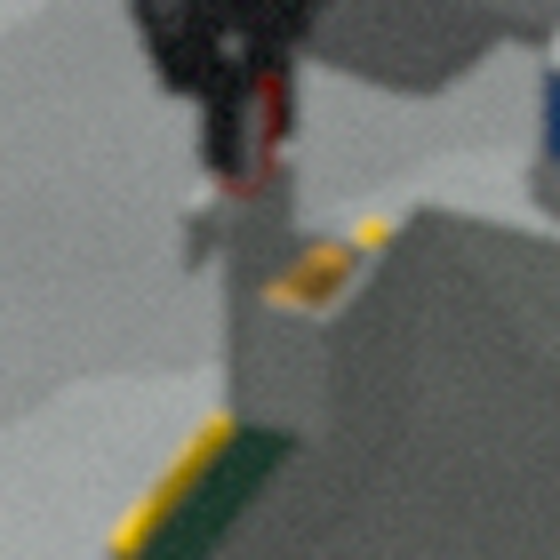

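```bash
python3 - <<'E'
from h import *
np.set_printoptions(precision=2,suppress=True)
p=np.load("pics/e.npy")
t=np.array([.4852,.011,.2296]);a=np.radians(8.25);R=np.array([[np.cos(a),-np.sin(a),0],[np.sin(a),np.cos(a),0],[0,0,1]])
B=np.array([[-20,-24,0],[-20,-24,55],[20,-24,0],[20,-24,55],[-35,-26,58],[-35,-26,86],[-20,-24,82]])/1e3
W=t+(B-np.array([-.024,0,.095]))@R.T
uv=proj("scene",W);print(uv, (uv-[205,120])*8)
m=np.array([.482,.017,.13]);S=np.array([[-4,-110,0],[4,-110,0],[-4,-28,0],[4,-28,0]])/1e3
us=proj("scene",m+S@R.T)
c=crop("scene",p,(205,120,275,190),8).copy()
for q in uv: cv2.circle(c,tuple(int(v) for v in (q-[204.5,119.5])*8),4,(0,255,0),1)
for q in us: cv2.circle(c,tuple(int(v) for v in (q-[204.5,119.5])*8),4,(255,0,255),1)
cv2.imwrite("pics/e2.png",c)
E
```

```text
[[233.9  171.71]
 [233.72 156.06]
 [246.52 175.32]
 [246.67 159.63]
 [228.59 154.23]
 [228.43 145.94]
 [233.63 148.08]] [[231.18 413.65]
 [229.77 288.47]
 [332.19 442.58]
 [333.34 317.05]
 [188.73 273.83]
 [187.45 207.51]
 [229.05 224.68]]
```

View pics/e2.png

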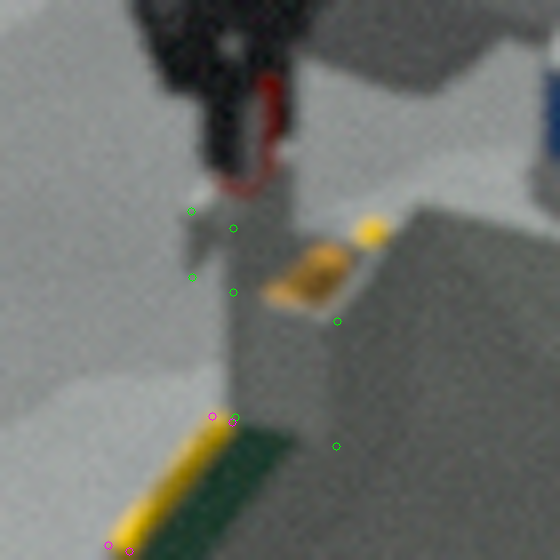

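```bash
python3 - <<'E'
from h import *
np.set_printoptions(precision=2,suppress=True)
p=np.load("pics/e.npy");d=np.load("pics/ed.npy")
g=cv2.cvtColor(p,cv2.COLOR_RGB2GRAY).astype(int)
for r in range(140,182,2): print(r,g[r,224:252])
print("depth")
for r in range(158,178,3):
    print(r,np.round(d[r,228:252],3))
c=crop("scene",p,(220,135,262,177),14);cv2.imwrite("pics/e3.png",c)
E
```

```text
140 [140 144 146 144 136 127  92  56  36  35  42  59  77  74  65  88 101 116
 131 139 143 141 142 142 138 137 138 136]
142 [144 144 145 147 144 146 146 119  96  72  71  69  81  73  72  76  84 101
 126 136 144 136 141 141 143 141 145 139]
144 [142 148 143 149 153 169 165 141 115  98  85  76  74  78  75  80  86 104
 127 140 141 142 145 143 143 147 150 156]
146 [142 143 143 135 132 124 117 103  99 101  95  91  86  84  80  85  85 105
 127 131 142 147 151 155 159 157 162 167]
148 [143 140 143 131 106  86  83  86  92  91  82  81  83  79  80  85  90 104
 120 128 134 135 139 148 156 176 186 188]
150 [141 145 136 127 107  87  83  91  92  89  83  83  81  82  83  83  85  84
  90  95 108 119 129 125 126 143 162 154]
152 [145 137 140 126 111  94 105 119 119  98  88  83  84  86  84  82  82  87
  95 111 123 135 137 125 112  98 113 115]
154 [142 141 138 137 127 129 134 139 125 101  85  82  82  81  87  95  95 104
 101  99  90  81  88  91 107 120 115 102]
156 [140 142 136 141 140 141 143 140 130 105  90  88  88 103 122 141 138 125
 109  88  79  84  98 113 120 109  91  79]
158 [143 138 143 141 145 142 
[... 1592 characters left out ...]
1.39 1.39 1.38
 1.38 1.38 1.38 1.38 1.38 1.38 1.39 1.4  1.4  1.41]
164 [1.66 1.67 1.68 1.67 1.68 1.39 1.4  1.4  1.4  1.4  1.39 1.39 1.39 1.39
 1.39 1.38 1.38 1.38 1.38 1.39 1.4  1.41 1.42 1.42]
167 [1.66 1.66 1.66 0.   1.66 1.4  1.4  1.4  1.4  1.4  1.4  1.4  1.39 1.39
 1.39 1.4  1.39 1.39 1.39 1.39 1.41 1.41 1.42 1.42]
170 [1.65 1.64 1.65 1.65 1.65 1.41 1.41 1.41 1.41 1.41 1.41 1.41 1.4  1.39
 1.4  1.4  1.39 1.39 1.39 1.4  1.4  1.42 1.55 1.56]
173 [1.63 1.62 1.64 1.42 1.42 1.42 1.43 1.44 1.44 1.45 1.45 1.41 1.41 1.4
 1.41 1.4  1.4  1.4  1.4  1.4  1.54 1.56 1.55 1.57]
176 [1.41 1.41 1.41 1.41 1.42 1.42 1.43 1.44 1.44 1.45 1.46 1.47 1.48 1.49
 1.5  1.51 1.51 1.53 1.53 1.54 1.55 1.56 1.57 1.58]
```

View pics/e3.png

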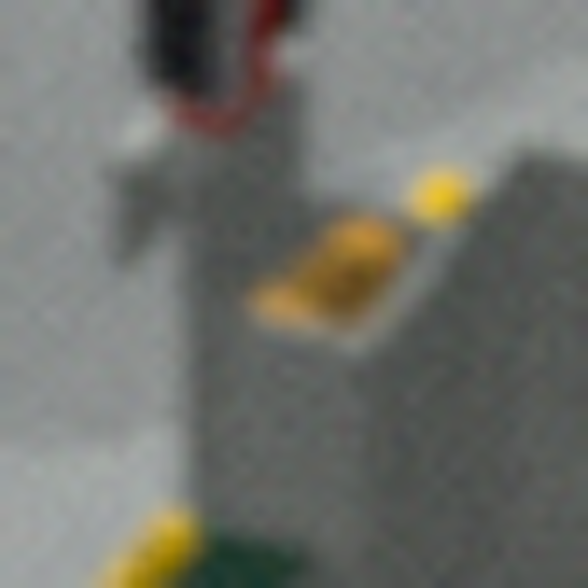

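```bash
python3 - <<'E'
from h import *
np.set_printoptions(precision=1,suppress=True)
a=np.radians(8.3);nx=np.array([np.cos(a),np.sin(a)]);ny=np.array([-np.sin(a),np.cos(a)])
for f in("pics/scene0c.npy","pics/e.npy"):
    p=np.load(f).astype(float)
    s=cv2.resize(p,None,fx=8,fy=8,interpolation=cv2.INTER_LINEAR)
    yel=(np.minimum(s[:,:,0],s[:,:,1])-s[:,:,2])  # yellowness
    O=[];I=[]
    for r in np.arange(174,187,1.):
        row=yel[int((r+.5)*8)]; seg=row[216*8:238*8]; k=np.argmax(seg);mx=seg[k];h=mx/2
        i=k
        while seg[i]>h:i-=1
        j=k
        while seg[j]>h:j+=1
        O.append([(216*8+i+.5)/8-.5,r]);I.append([(216*8+j-.5)/8-.5,r])
    O=np.array(O);I=np.array(I)
    Po=onz("scene",O,.130)[:,:2];Pi=onz("scene",I,.124)[:,:2]
    m=np.array([.482,.017])
    print(f,"outer edge perp mm (exp -4):",((Po-m)@nx)*1e3)
    print("inner z.124 (exp 4):",((Pi-m)@nx)*1e3, "along",((Po-m)@ny)[[0,-1]]*1e3)
# top view
p=np.load("pics/top0c.npy").astype(float);s=cv2.resize(p,None,fx=8,fy=8,interpolation=cv2.INTER_LINEAR)
yel=(np.minimum(s[:,:,0],s[:,:,1])-s[:,:,2])
for cols in (np.arange(202,225,2),np.arange(249,272,2)):
  Tm=[]
  for c in cols:
    seg=yel[207*8:227*8,int((c+.5)*8)];k=np.argmax(seg);h=seg[k]/2;i=k;j=k
    while seg[i]>h:i-=1
    while seg[j]>h:j+=1
    Tm.append([c,(207*8+i)/8-.5,(207*8+j)/8-.5])
  Tm=np.array(Tm);F=onz("top",Tm[:,[0,1]],.13)[:,:2];N=onz("top",Tm[:,[0,2]],.13)[:,:2]
  print("top far",((F-m)@nx)*1e3,"near",((N-m)@nx)*1e3)
# handle/box in top cam: box far rim edge & bridge
t=np.array([.4852,.011,.2296])
E
```

```text
pics/scene0c.npy outer edge perp mm (exp -4): [-4.9 -5.  -4.9 -5.1 -4.9 -4.8 -4.9 -4.5 -4.6 -5.1 -5.  -4.8 -4.7]
inner z.124 (exp 4): [2.  2.2 2.3 2.4 1.9 2.  2.8 1.9 2.4 2.2 2.  1.8 1.9] along [ -41.  -101.9]
pics/e.npy outer edge perp mm (exp -4): [-4.9 -5.7 -5.2 -5.1 -4.9 -3.8 -4.3 -4.5 -5.9 -6.1 -5.9 -5.5 -5. ]
inner z.124 (exp 4): [3.  3.5 2.9 2.4 2.8 2.3 3.1 3.2 2.7 2.2 1.6 1.1 0.6] along [ -41.  -102.1]
top far [5.4 5.  5.1 5.1 5.6 5.2 5.3 5.7 5.4 5.4 4.8 4.8] near [-5.5 -5.1 -5.  -5.3 -5.7 -5.6 -5.2 -5.5 -5.5 -5.4 -5.4 -5.3]
top far [5.1 5.1 5.2 5.2 5.3 5.3 5.  5.1 4.7 5.5 5.2 5.3] near [-5.4 -5.4 -5.7 -5.7 -5.6 -5.6 -5.5 -5.5 -5.4 -5.4 -5.7 -5.6]
```

Overlay check: the scene camera puts the basket about 1–2 mm nearer the robot than assumed, relative to the rim. I shift +1.2 mm and feel downwards.

>>> servo_tool(plan=[0.02,0,0,0,0,0,1,0.02,0,0.04,0,0,0,1,0.02,0,0.06,0,0,0,1])

```text
time_s: 6.4
tcp_pos: [0.4865, 0.0112, 0.2264]
orientation: [0.0, 0.997, 0.072, 0.0]
ft_force: [-0.4, 0.0, -2.3]
grip_width: 0.0231
```

>>> servo_tool(plan=[0,0,0.02,0,0,0,1,0,0,0.02,0,0,0,1])

```text
time_s: 6.65
tcp_pos: [0.4865, 0.0112, 0.2252]
orientation: [-0.0, 0.997, 0.072, -0.0]
ft_force: [-0.2, 0.7, -2.7]
grip_width: 0.0232
```

>>> servo_tool(plan=[0,0,0.02,0,0,0,1,0,0,0.02,0,0,0,1])

```text
time_s: 6.9
tcp_pos: [0.4865, 0.0112, 0.224]
orientation: [-0.0, 0.997, 0.072, -0.0]
ft_force: [-0.8, 0.1, -2.4]
grip_width: 0.0227
```

>>> servo_tool(plan=[0,0,0.02,0,0,0,1,0,0,0.02,0,0,0,1])

```text
time_s: 7.15
tcp_pos: [0.4865, 0.0112, 0.2228]
orientation: [-0.0, 0.997, 0.072, -0.0]
ft_force: [-0.5, -0.3, -2.2]
grip_width: 0.023
```

>>> servo_tool(plan=[0,0,0.02,0,0,0,1,0,0,0.02,0,0,0,1])

```text
time_s: 7.4
tcp_pos: [0.4865, 0.0112, 0.2216]
orientation: [-0.0, 0.997, 0.072, -0.0]
ft_force: [-0.2, 0.8, -2.1]
grip_width: 0.0227
```

>>> servo_tool(plan=[0,0,0.02,0,0,0,1,0,0,0.02,0,0,0,1])

```text
time_s: 7.65
tcp_pos: [0.4865, 0.0112, 0.2204]
orientation: [-0.0, 0.997, 0.072, -0.0]
ft_force: [0.8, -1.3, -2.3]
grip_width: 0.0228
```

>>> servo_tool(plan=[0,0,0.03,0,0,0,1,0,0,0.06,0,0,0,1])

```text
time_s: 7.9
tcp_pos: [0.4865, 0.0112, 0.2167]
orientation: [-0.0, 0.997, 0.072, -0.0]
ft_force: [0.7, 0.4, -2.2]
grip_width: 0.023
```

The box bottom passed the rim freely. I continue down to just above where the tongue meets the rim.

>>> servo_tool(plan=[0,0,0.1,0,0,0,1,0,0,0.2,0,0,0,1,0,0,0.3,0,0,0,1,0,0,0.4,0,0,0,1])

```text
time_s: 8.4
tcp_pos: [0.4865, 0.0112, 0.1924]
orientation: [-0.0, 0.997, 0.072, -0.0]
ft_force: [-0.1, -1.0, -2.7]
grip_width: 0.0228
```

>>> servo_tool(plan=[0,0,0.1,0,0,0,1,0,0,0.2,0,0,0,1,0,0,0.3,0,0,0,1,0,0,0.35,0,0,0,1])

```text
time_s: 8.9
tcp_pos: [0.4864, 0.0112, 0.1715]
orientation: [-0.0, 0.997, 0.072, -0.0]
ft_force: [0.1, -0.2, -1.8]
grip_width: 0.0231
```

```bash
python3 - <<'E'
from h import *
p,d=env.camera("scene");cv2.imwrite(f"pics/f_scene.png",crop("scene",p,(205,120,275,190),8));np.save("pics/f.npy",p)
o=env.get_obs();print(o["tcp_pos"],o["orientation"],o["ft_force"],o["wrist_torque"],o["grip_width"])
E
```

```text
[0.48633517 0.01118998 0.17128436] [-6.04031538e-05  9.97402126e-01  7.20340525e-02 -3.01486307e-04] [ 0.35169686 -0.23870872 -2.9525388 ] [ 0.01889561  0.06690939 -0.02180583] 0.02295352988047595
```

View pics/f_scene.png

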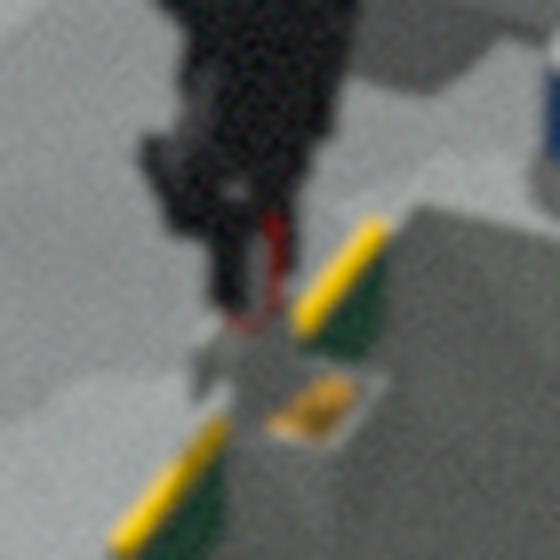

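The tongue (205,375) sits outboard of the rail and the box inboard, so it looks straddled. I go on by feel.

>>> servo_tool(plan=[0,0,0.02,0,0,0,1,0,0,0.04,0,0,0,1])

```text
time_s: 9.2
tcp_pos: [0.4866, 0.0112, 0.1696]
orientation: [0.0, 0.997, 0.072, 0.0]
ft_force: [0.9, -0.5, -2.3]
grip_width: 0.0228
```

>>> servo_tool(plan=[0,0,0.02,0,0,0,1,0,0,0.02,0,0,0,1])

```text
time_s: 9.45
tcp_pos: [0.4865, 0.0112, 0.1683]
orientation: [-0.0, 0.997, 0.072, -0.0]
ft_force: [0.3, 0.2, -2.4]
grip_width: 0.023
```

>>> servo_tool(plan=[0,0,0.02,0,0,0,1,0,0,0.02,0,0,0,1])

```text
time_s: 9.7
tcp_pos: [0.4865, 0.0112, 0.167]
orientation: [-0.0, 0.997, 0.072, -0.0]
ft_force: [0.5, 0.3, -2.1]
grip_width: 0.0229
```

>>> servo_tool(plan=[0,0,0.02,0,0,0,1,0,0,0.02,0,0,0,1])

```text
time_s: 9.95
tcp_pos: [0.4865, 0.0112, 0.1658]
orientation: [-0.0, 0.997, 0.072, -0.0]
ft_force: [-0.1, -0.6, -2.1]
grip_width: 0.0228
```

>>> servo_tool(plan=[0,0,0.02,0,0,0,1,0,0,0.02,0,0,0,1])

```text
time_s: 10.2
tcp_pos: [0.4865, 0.0112, 0.1646]
orientation: [-0.0, 0.997, 0.072, -0.0]
ft_force: [-0.1, -0.1, -2.8]
grip_width: 0.0227
```

>>> servo_tool(plan=[0,0,0.02,0,0,0,1,0,0,0.04,0,0,0,1])

```text
time_s: 10.45
tcp_pos: [0.4865, 0.0112, 0.1622]
orientation: [-0.0, 0.997, 0.072, -0.0]
ft_force: [0.3, 1.1, -1.9]
grip_width: 0.023
```

Tongue also passed. On to the bridge touching the rail.

>>> servo_tool(plan=[0,0,0.08,0,0,0,1,0,0,0.16,0,0,0,1,0,0,0.24,0,0,0,1,0,0,0.24,0,0,0,1])

```text
time_s: 10.95
tcp_pos: [0.4863, 0.0112, 0.1474]
orientation: [-0.0, 0.997, 0.072, -0.0]
ft_force: [0.4, 0.2, -2.7]
grip_width: 0.0228
```

>>> servo_tool(plan=[0,0,0.02,0,0,0,1,0,0,0.02,0,0,0,1])

```text
time_s: 11.2
tcp_pos: [0.4865, 0.0112, 0.1467]
orientation: [0.0, 0.997, 0.072, 0.0]
ft_force: [0.2, 0.2, -2.6]
grip_width: 0.0229
```

>>> servo_tool(plan=[0,0,0.02,0,0,0,1,0,0,0.02,0,0,0,1])

```text
time_s: 11.45
tcp_pos: [0.4865, 0.0112, 0.1455]
orientation: [-0.0, 0.997, 0.072, -0.0]
ft_force: [-0.3, -0.7, -2.0]
grip_width: 0.0227
```

>>> servo_tool(plan=[0,0,0.01,0,0,0,1,0,0,0.015,0,0,0,1])

```text
time_s: 11.7
tcp_pos: [0.4865, 0.0112, 0.1446]
orientation: [0.0, 0.997, 0.072, 0.0]
ft_force: [-0.1, 0.6, -2.8]
grip_width: 0.0228
```

>>> servo_tool(plan=[0,0,0.01,0,0,0,1,0,0,0.01,0,0,0,1])

```text
time_s: 11.95
tcp_pos: [0.4865, 0.0112, 0.1439]
orientation: [-0.0, 0.997, 0.072, -0.0]
ft_force: [0.1, 0.0, -1.9]
grip_width: 0.023
```

>>> servo_tool(plan=[0,0,0.01,0,0,0,1,0,0,0.01,0,0,0,1])

```text
time_s: 12.2
tcp_pos: [0.4865, 0.0112, 0.1433]
orientation: [-0.0, 0.997, 0.072, -0.0]
ft_force: [-0.1, -0.7, -2.0]
grip_width: 0.0225
```

>>> servo_tool(plan=[0,0,0.01,0,0,0,1,0,0,0.01,0,0,0,1])

```text
time_s: 12.45
tcp_pos: [0.4866, 0.0112, 0.143]
orientation: [0.0, 0.997, 0.072, 0.0]
ft_force: [-1.3, 0.0, 4.7]
grip_width: 0.0226
```

>>> servo_tool(plan=[0,0,0.01,0,0,0,1,0,0,0.01,0,0,0,1])

```text
time_s: 12.7
tcp_pos: [0.4867, 0.0112, 0.1427]
orientation: [0.0, 0.997, 0.072, 0.0]
ft_force: [-2.7, 1.6, 13.7]
grip_width: 0.0229
```

>>> servo_tool(plan=[0,0,0.01,0,0,0,1,0,0,0.01,0,0,0,1])

```text
time_s: 12.95
tcp_pos: [0.4869, 0.0112, 0.1425]
orientation: [0.0, 0.997, 0.072, 0.001]
ft_force: [-5.7, 3.1, 23.1]
grip_width: 0.0227
```

The bridge touched the rail at TCP z≈0.143, now at about 25 N. I ease off to roughly 8 N, then slide +y.

>>> servo_tool(plan=[0,0,-0.018,0,0,0,1,0,0,-0.018,0,0,0,1])

```text
time_s: 13.2
tcp_pos: [0.4867, 0.0112, 0.1429]
orientation: [0.0, 0.997, 0.072, 0.0]
ft_force: [-2.3, 0.8, 7.5]
grip_width: 0.0232
```

>>> servo_tool(plan=[0,-0.017,0,0,0,0,1,0,-0.033,0,0,0,0,1,0,-0.033,0,0,0,0,1])

```text
time_s: 13.58
tcp_pos: [0.4867, 0.0129, 0.1428]
orientation: [0.0, 0.997, 0.072, 0.0]
ft_force: [0.8, -4.0, 4.4]
grip_width: 0.0226
```

>>> servo_tool(plan=[0,-0.01,0,0,0,0,1,0,-0.02,0,0,0,0,1,0,-0.02,0,0,0,0,1])

```text
time_s: 13.95
tcp_pos: [0.4863, 0.0143, 0.1427]
orientation: [0.0, 0.997, 0.072, 0.0]
ft_force: [0.7, -2.5, 4.3]
grip_width: 0.0226
```

>>> servo_tool(plan=[0,-0.01,0,0,0,0,1,0,-0.017,0,0,0,0,1,0,-0.017,0,0,0,0,1])

```text
time_s: 14.32
tcp_pos: [0.4858, 0.0155, 0.1425]
orientation: [-0.0, 0.997, 0.072, -0.0]
ft_force: [1.0, -2.0, 2.7]
grip_width: 0.0229
```

>>> servo_tool(plan=[0,-0.01,0,0,0,0,1,0,-0.017,0,0,0,0,1,0,-0.017,0,0,0,0,1])

```text
time_s: 14.7
tcp_pos: [0.4854, 0.0165, 0.1424]
orientation: [-0.0, 0.997, 0.072, -0.0]
ft_force: [-0.4, -0.1, -2.2]
grip_width: 0.0226
```

>>> servo_tool(plan=[0,-0.01,0,0,0,0,1,0,-0.017,0,0,0,0,1,0,-0.017,0,0,0,0,1])

```text
time_s: 15.08
tcp_pos: [0.4856, 0.0174, 0.1427]
orientation: [-0.0, 0.997, 0.072, -0.0]
ft_force: [-0.1, -0.2, -1.5]
grip_width: 0.0227
```

Contact vanished at y≈0.0165, so the lip is over the notch, now about 1 mm inside its −y edge. I lower it by feel.

>>> servo_tool(plan=[0,-0.008,0.01,0,0,0,1,0,-0.008,0.017,0,0,0,1,0,-0.008,0.017,0,0,0,1])

```text
time_s: 15.45
tcp_pos: [0.4855, 0.0179, 0.1416]
orientation: [-0.0, 0.997, 0.072, -0.0]
ft_force: [0.6, -0.6, -1.6]
grip_width: 0.0232
```

>>> servo_tool(plan=[0,0,0.01,0,0,0,1,0,0,0.017,0,0,0,1])

```text
time_s: 15.7
tcp_pos: [0.4856, 0.0178, 0.1406]
orientation: [-0.0, 0.997, 0.072, 0.0]
ft_force: [-0.1, 0.6, -2.6]
grip_width: 0.0226
```

>>> servo_tool(plan=[0,0,0.01,0,0,0,1,0,0,0.017,0,0,0,1])

```text
time_s: 15.95
tcp_pos: [0.4855, 0.0178, 0.1396]
orientation: [0.0, 0.997, 0.072, -0.0]
ft_force: [-0.1, -0.3, -3.4]
grip_width: 0.0228
```

>>> servo_tool(plan=[0,0,0.01,0,0,0,1,0,0,0.017,0,0,0,1])

```text
time_s: 16.2
tcp_pos: [0.4855, 0.0178, 0.1385]
orientation: [-0.0, 0.997, 0.072, -0.0]
ft_force: [-0.1, 0.1, -2.8]
grip_width: 0.0228
```

>>> servo_tool(plan=[0,0,0.01,0,0,0,1,0,0,0.015,0,0,0,1])

```text
time_s: 16.45
tcp_pos: [0.4855, 0.0178, 0.1376]
orientation: [-0.0, 0.997, 0.072, -0.0]
ft_force: [-0.9, 0.4, -1.6]
grip_width: 0.0228
```

>>> servo_tool(plan=[0,0,0.01,0,0,0,1,0,0,0.01,0,0,0,1])

```text
time_s: 16.7
tcp_pos: [0.4856, 0.0178, 0.1373]
orientation: [0.0, 0.997, 0.072, 0.0]
ft_force: [-1.6, 0.1, 4.7]
grip_width: 0.0231
```

Seated at z≈0.1373, 6 mm below the rail contact: the notch bottom. I ease off slightly and release.

>>> servo_tool(plan=[0,0,-0.006,0,0,0,1,0,0,-0.006,0,0,0,1,0,0,-0.006,0,0,0,0.3,0,0,-0.006,0,0,0,0.1,0,0,-0.006,0,0,0,0,0,0,-0.006,0,0,0,-0.2,0,0,-0.006,0,0,0,-0.2,0,0,-0.006,0,0,0,-0.2])

```text
time_s: 17.7
tcp_pos: [0.4856, 0.0178, 0.1374]
orientation: [0.0, 0.997, 0.072, 0.0]
ft_force: [-0.1, 0.1, 0.2]
grip_width: 0.0513
```

```bash
python3 - <<'E'
from h import *
p,d=env.camera("scene");cv2.imwrite(f"pics/g_scene.png",crop("scene",p,(205,120,275,190),8))
o=env.get_obs();print(o["tcp_pos"],o["ft_force"],o["grip_width"])
E
```

```text
[0.48553842 0.01784306 0.13744172] [-0.15621962  0.3618377  -0.51402582] 0.05103464084957927
```

View pics/g_scene.png

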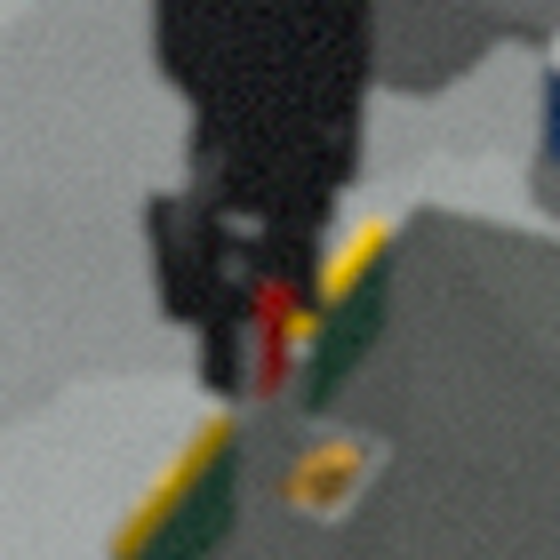

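Released: the handle is free between the fingers, the box hangs inside, and the lip is down between the rails. I rise and clear away.

>>> servo_tool(plan=[0,0,0,0,0,0,-0.6,0,0,-0.1,0,0,0,-0.6,0,0,-0.3,0,0,0,-0.6,0,0,-0.7,0,0,0,-0.6,0,0,-1.3,0,0,0,-0.6,0,0,-2.0,0,0,0,-0.6,0,0,-2.6,0,0,0,-0.6,0,0,-2.6,0,0,0,-0.6])

```text
time_s: 18.75
tcp_pos: [0.4868, 0.0178, 0.2968]
orientation: [0.0, 0.997, 0.072, 0.003]
ft_force: [0.4, -1.1, -0.9]
grip_width: 0.0686
```

>>> servo_tool(plan=[0,0.5,0,0,0,0,-0.6,0,1.2,0,0,0,0,-0.6,0,2.0,0,0,0,0,-0.6,0,2.8,0,0,0,0,-0.6,0,3.5,0,0,0,0,-0.6,0,3.8,0,0,0,0,-0.6,0,3.8,0,0,0,0,-0.6,0,3.8,0,0,0,0,-0.6])

```text
time_s: 19.75
tcp_pos: [0.5181, -0.2067, 0.2933]
orientation: [-0.0, 0.997, 0.072, -0.0]
ft_force: [-0.4, -0.1, 0.5]
grip_width: 0.0685
```

```bash
python3 - <<'E'
from h import *
np.set_printoptions(precision=4,suppress=True)
p,d=env.camera("scene");cv2.imwrite(f"pics/i_scene.png",crop("scene",p,(205,120,275,190),8))
q,e=env.camera("top");cv2.imwrite(f"pics/i_top.png",crop("top",q,(170,130,300,260),5))
o=env.get_obs();print(o["time_s"],o["tcp_pos"],o["ft_force"],o["grip_width"])
r=q.astype(int);m=(r[:,:,0]-np.maximum(r[:,:,1],r[:,:,2])>60);m[:195]=0;m[240:]=0;m[:,:215]=0;m[:,262:]=0
v,u=np.nonzero(m);P=pts("top",np.c_[u,v],e[v,u]);print("red",len(u),P.mean(0),np.percentile(P[:,2],[25,50,75,95]))
Q=onz("top",np.c_[u,v],.164);k=P[:,2]>.158;print(Q[k].mean(0))
E
```

```text
19.85 [ 0.5182 -0.2066  0.2936] [ 0.5271  0.458  -0.1351] 0.06836311142652021
red 54 [0.4853 0.017  0.1613] [0.1619 0.1645 0.1659 0.1692]
[0.4857 0.0172 0.164 ]
```

View pics/i_scene.png

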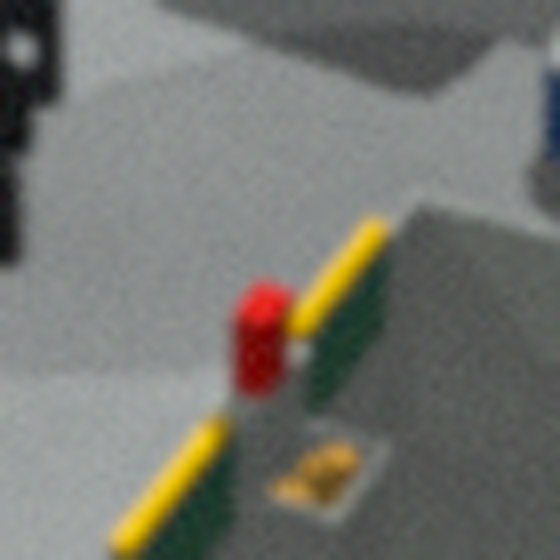

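View pics/i_top.png

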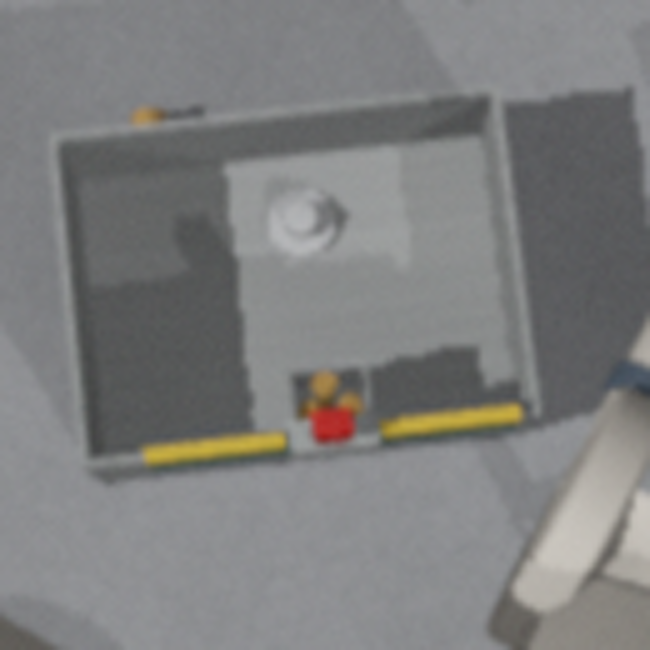

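The lip sits between the rails. The handle top reads 0.1645 m against 0.164 m expected for fully seated, the basket is upright, and the flange has not moved. Handing in.

```bash
python3 - <<'E'
from rig import env
print(env.job_done())
E
```

```text
the job is handed in; nothing more can be done
None
```

The steel basket is hanging in the wash tank with its lip in the notch, released, and the job was handed in at about 19.9 s. I got no verdict back.

- **Placing:** I gripped the red handle, carried the basket over the rim and lowered it until the lip rested on the −y rail. I slid it about 5 mm in +y until the contact vanished, then lowered it 6 mm to the notch bottom and let go.
- **Contact force:** The highest wrist reading was about 23 N upward, during the first touch on the rail. Adding the basket's weight, that is about 26 N on the tank, under the 35 N limit.
- **Last checks:** The handle top measured 0.1645 m high, against 0.164 m expected when fully seated. Both pictures show the lip between the rails and the box upright inside the tank. The arm was about 0.2 m clear. The flange looked unmoved, but I did not re-measure the other things on the bench.
- **Disagreement:** The two cameras differed by 2–3 mm on where the rim and handle were. I shifted the basket 1.2 mm before lowering it, and it then straddled the rim without touching.

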